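Set the bench grinder's speed selector by clicks and start it

TASK

With a fingertip only, never pinching the lever, push the grey speed controller's black selector lever counter-clockwise to its off stop at the red dot, then push it clockwise four clicks so that it rests at the green dot, never going on to the fifth click. Then press the green start button on the yellow box fully down and let it go. Leave the red stop button and the loose things on the bench alone.

Things in the scene. Friction and masses are not known exactly. Their poses are not given: they have to be found in the camera images.
- controller: Grey speed controller, a fixed box 180 x 180 mm, 70 mm high, with a flat white dial on top. Origin: centre of its underside, on the bench; z up. Seen from above, the marks on its dial stand at these angles counter-clockwise from its own +x: red dot (off) +105 degrees, 1st to 3rd clicks (black bars) +75, +45, +15, green dot (4th click) -15, 5th to 7th (black bars) -45, -75, -105.
- dial_axis (a point): Point on the selector's vertical turning axis, at the level of the controller's top face (70 mm above the bench).
- selector (a joint): Angle of the selector in rad: 0 at the off stop (red dot), growing clockwise seen from above, 0.524 (30 degrees) per click; 4th click 2.094; hard stops at 0 and 3.665. A sprung detent holds it at each click; pushed past half-way to the next it snaps there by itself. This takes 3 to 5 N at 50 mm from the axis. Starts at the 1st, 2nd or 3rd click.
- lever_tip (a point): Outer end of the lever, 62 mm from the axis, half-way up it (24 mm above the top face); its x points outward along the lever. The lever is a straight black bar 12 mm wide with a white line on top, 12 to 36 mm above the top face; a hub of 22 mm radius, 32 mm high, surrounds the axis; a stub of the bar reaches 17 mm beyond the axis. Only its sides are to be pushed.
- start_top (a point): Centre of the top of the round green start button (30 mm across) when up, 72 mm above the bench, on a yellow box 90 x 150 mm, 50 mm high; it is pressed straight down.
- start (a joint): Travel of the start button in m: 0 up, 0.006 fully down; it springs back; fully down takes 5 N.
- stop_top (a point): Centre of the top of the red stop button (same size), 72 mm from the start button on the same box. Not to be pressed.
- stop (a joint): Travel of the stop button in m: 0 up, 0.006 down.
- station: Yellow button box, fixed, 90 mm (x) x 150 mm (y) x 50 mm high; origin at the centre of its underside; the start button stands 36 mm to +y of its centre, the stop button 36 mm to -y.
- bearing_a: Loose steel bearing, 52 mm across, 16 mm high, origin under its centre. Leave alone.
- bearing_b: Loose steel bearing, 68 mm across, 20 mm high, origin under its centre. Leave alone.
- tub: Loose green plastic tub 75 x 110 mm, 45 mm high, origin under its centre. Leave alone.
- driver: Loose screwdriver with orange handle, 200 mm long along its x, 26 mm high, origin under its middle. Leave alone.
- spanner: Loose steel spanner, 180 mm long along its x, 8 mm high, origin under its middle. Leave alone.
- air_drill: Loose pistol-shaped air drill lying on its side, about 195 x 115 mm, 46 mm high, origin under its barrel. Leave alone.
- mug: Loose blue mug, 76 mm across, 90 mm high, handle to its +y, origin under its centre. Leave alone.

How it is judged:
On the way, in this order (a step that is already met when the one before it is completed fails the run):
1. the selector is turned back to its off stop (within 0.1 rad) (value of joint selector below 0.1 rad), for 0.1 s.
2. the selector is turned up to the fourth click (within 0.1 rad) (value of joint selector between 1.994 and 2.194 rad), for 0.2 s.
3. the start button is pressed down by at least 4.5 of its 6 mm with the selector at the fourth click (all of step 2 and value of joint start above 0.0045 m), for 0.05 s.
At the end, for the whole second after the job is handed in: The selector rests at the fourth click (2.094 rad, within 0.1 rad), both buttons are up (within 1.5 mm), and every loose thing is within 25 mm of where it began (all of step 2 and value of joint each of start, stop below 0.0015 m and velocity of joint selector between -0.05 and 0.05 rad/s and distance of each of bearing_a, bearing_b, tub, driver, spanner, air_drill, mug from where it was at the start of the episode below 0.025 m); the robot touches nothing.
It fails at once if the selector goes past the fourth click to the fifth (beyond 2.41 rad) (value of joint selector above 2.41 rad).
It fails at once if the lever is pinched (more than 2 N from the fingers on both its sides at once) (contact force between the fingers and selector_c0 above 2 N and contact force between the fingers and selector_c1 above 2 N).
It fails at once if the start button is pressed (over 3 mm) while the selector is not at the fourth click (value of joint start above 0.003 m and not (value of joint selector between 1.994 and 2.194 rad)).
It fails at once if the red stop button is pressed (over 3 mm) (value of joint stop above 0.003 m).
It fails at once if a loose thing is pushed, lifted or carried more than 25 mm (distance of any of bearing_a, bearing_b, tub, driver, spanner, air_drill, mug from where it was at the start of the episode above 0.025 m).
It also fails if it takes over 58 s, if anything falls off the work surface, if the arm or the gripper's body presses on something with over 40 N, if the wrist force passes 120 N, or if a joint passes its speed limit or range.

ROBOT

A 7-joint arm with a two-finger parallel gripper is mounted at the origin on the work surface. World frame = base frame: x ahead of the robot, y to its left, z up, the work surface at z = 0. Lengths are in m, angles in rad, forces in N, time in s.
With the tool pointing down it reaches from about 0.425 to 0.925 m from the base axis. Payload 6.8 kg.
Tool frame: the origin (TCP) lies on the centre line of the jaws, within the pads' length; the fingertips stand 14 mm ahead of it and the grasp point (between the pads) lies 5 mm behind it (bot.finger_overhang is the distance from the TCP to the fingertips, in m); z points along the fingers, y is the line along which they close (so a half turn about z gives the same grasp; the last joint's range is limited). The gripper opens to 85 mm and grips with 20 to 120 N. Pads are 22 mm wide; open, the fingers measure 114 mm over their backs; the gripper's body (76 mm by 85 mm) begins 54 mm behind the grasp point. The pads swing forward as they close: fully open they stand 13 mm farther back than shut.
Start: joints at [1.135, 0.477, 0.022, 1.555, -0.011, 1.109, -0.083], TCP at [0.217, -0.639, 0.245] pointing down, gripper open.
Joint ranges: [-2.96, 2.96], [-0.34, 2.1], [-1.41, 1.46], [0.24, 2.44], [-1.37, 4.51], [0.17, 1.92], [-2.96, 2.96]. Speed limits (rad/s): [2.39, 2.39, 3.14, 3.14, 3.14, 3.14, 3.14].

INTERFACE

Orientations are given as a unit quaternion [w, x, y, z].
In Python, from station import bot gives the robot as it stands.
- The arm moves only by the shell command python3 -m inch 'ROWS' [OPENING] [FORCE]. ROWS is JSON, a list of rows, each a list of 4 numbers: the shift along the tool's x, y, z in m, then the turn about the tool's z in degrees. A call has 1 to 12 rows; each row shifts and turns the commanded pose from where the row before left it, along the tool's axes as they then stand; what a row does not reach is not made up. A row lasts 1/10 s, in which the tool goes at most 50 mm and 8.59 degrees, less where a joint would pass 70% of its speed; a pose out of reach is approached as far as the arm can. A call is refused whole if a number of a shift passes 0.05 or a number of a turn 8.59, either way. A call with a gripper value outside its range is refused whole. OPENING is the finger opening in m, from 0 to 0.0854, set as the call begins (- or left out, the last holds). The fingers move at their own pace and stop on an object; FORCE is the grip in N (left out, the last holds). Time passes only in rows, so rows that do not move let the fingers close. It gives the time, the measured TCP pose, the force, the opening and the grip force at its end, in the units of the state.
- bot.get_obs(): the state, without advancing time (a new reading comes with each control period).
- bot.read_camera(name): name is "side" or "top" or "wrist"; returns a dict with "color" (420x560x3 uint8, red, green, blue), "mtx" (3x3 intrinsics, pixels), "world_from_camera" (4x4, takes a point from camera to world coordinates); the wrist camera has in their place "hand_eye" (4x4, takes a point from camera to tool coordinates, whose origin is the TCP and whose axes are the flange's). Camera axes: x right, y up, looking along -z (the intrinsics and any distortion apply to the point x, -y, -z); pixel columns grow to the right and rows downward; lengths in m; the calibration is good to about 2 mm. A picture is of the moment at which its call begins: read the wrist's pose just before it. There is no depth.
- bot.hand_in(): hands the job in; it is judged then, once.
The state is a dict: "t": time; "q": joint angles; "joint_vel": joint speeds; "joint_torque": joint torques, N m; "eef_pos": TCP position; "tool_rot": TCP orientation; "contact_force": force on the tool from outside, world axes, zero at the start; "torque": the same for the moment, N m; "gripper_width": opening from 0.0 (shut) to 1.0 (fully open); "grasp_force": force on a finger pad.
Only numpy, scipy, OpenCV 4.12 (cv2) and the standard library are available. Lean on these libraries where they do the work, as an engineer would, in place of code of your own. Each camera call takes 0.05 s, during which the arm holds its last target. There are 200 camera calls.

## Working session

There is one attempt and no reset: what is moved stays moved. The work goes in short steps, Python scripts to look and compute and a shell command to move; the robot and the scene stay as the last step left them, time stands still between calls to the robot, and variables do not carry over. Pictures are saved under pics/ and viewed, at most 10 in all, crops included, and the job is handed in when it is done.

```bash
ls; mkdir -p pics; python3 - <<'E'
from station import bot
import cv2
for n in("top","side"):
    c=bot.read_camera(n); cv2.imwrite(f"pics/{n}0.png",c["color"][:,:,::-1]); print(n,c["mtx"].round(1).tolist(),c["world_from_camera"].round(3).tolist(),[k for k in c])
o=bot.get_obs();print(o)
E
```

```text
pics
top [[390.3, 0.0, 281.2], [0.0, 390.3, 214.3], [0.0, 0.0, 1.0]] [[-0.134, 0.97, -0.203, 0.353], [-0.991, -0.13, 0.031, 0.011], [0.004, 0.206, 0.979, 1.001], [0.0, 0.0, 0.0, 1.0]] ['color', 'mtx', 'world_from_camera']
side [[412.1, 0.0, 282.5], [0.0, 412.1, 207.1], [0.0, 0.0, 1.0]] [[-0.97, 0.133, -0.204, 0.319], [-0.243, -0.573, 0.783, 0.908], [-0.013, 0.809, 0.588, 0.76], [0.0, 0.0, 0.0, 1.0]] ['color', 'mtx', 'world_from_camera']
{'t': 0.1, 'q': array([ 1.1349006 ,  0.47772647,  0.02232232,  1.55637084, -0.01148265,
        1.10930837, -0.08310112]), 'joint_vel': array([ 8.40229593e-04, -2.48489172e-03,  9.31262281e-04, -3.02012162e-03,
       -1.22394145e-05,  1.38612223e-03, -4.93293680e-04]), 'joint_torque': array([ 5.58765430e-03, -5.97755921e+01,  1.61444351e+00, -2.81948680e+01,
        1.28547373e-02,  5.06603887e-03,  2.89676102e-06]), 'eef_pos': array([ 0.21714903, -0.63856319,  0.24440877]), 'tool_rot': array([-8.18211891e-04,  9.86594802e-01,  1.63186972e-01, -2.00908691e-04]), 'contact_force': array([ 0.15446151, -0.81587868,  0.52855411]), 'torque': array([0.00699027, 0.03368266, 0.01784666]), 'grasp_force': 0.0, 'gripper_width': 1.0001052358534215}
```

View pics/top0.png

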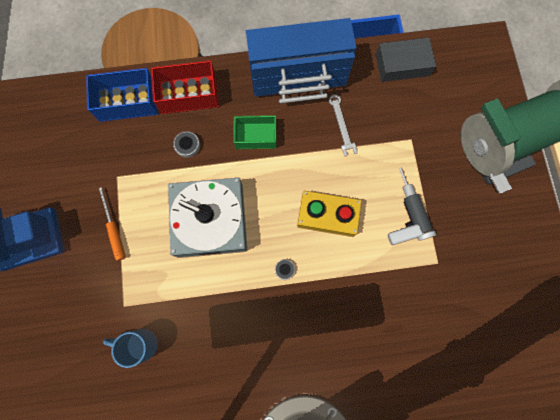

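View pics/side0.png

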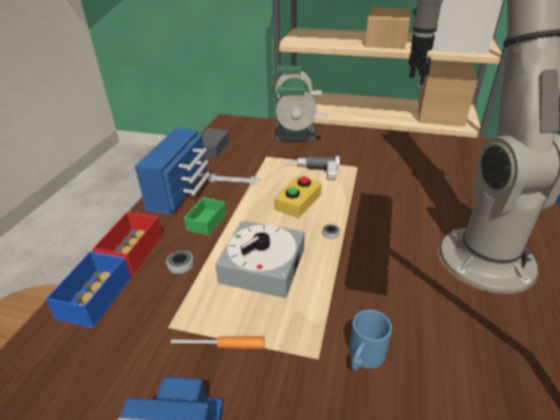

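Top view: controller near pixel (206,216), with the red dot at (177,225), the green dot at (212,186) and the lever pointing to about (178,203). The start button is at (317,208) and the stop button at (345,213). The side view agrees.

```bash
cat > h.py <<'E'
import numpy as np, cv2
from station import bot
from scipy.spatial.transform import Rotation as R
def cam(n):
    o=bot.get_obs(); c=bot.read_camera(n)
    if n=="wrist":
        T=np.eye(4); q=o["tool_rot"]; T[:3,:3]=R.from_quat(np.r_[q[1:],q[0]]).as_matrix(); T[:3,3]=o["eef_pos"]
        c["world_from_camera"]=T@c["hand_eye"]
    return c
def ray(c,uv,z):
    K=c["mtx"];T=c["world_from_camera"]
    d=T[:3,:3]@np.array([(uv[0]-K[0,2])/K[0,0],-(uv[1]-K[1,2])/K[1,1],-1])
    return T[:3,3]+d*(z-T[2,3])/d[2]
def blobs(img,lo,hi,box,n=1):
    h=cv2.cvtColor(img,cv2.COLOR_RGB2HSV); m=cv2.inRange(h,lo,hi)
    k=np.zeros_like(m);x0,y0,x1,y1=box;k[y0:y1,x0:x1]=m[y0:y1,x0:x1]
    N,_,s,ce=cv2.connectedComponentsWithStats(k)
    i=[j for j in np.argsort(-s[:,4]) if j>0][:n]
    return [(ce[j],s[j,4]) for j in i]
G=((40,90,50),(85,255,255)); Rd=((0,150,80),(6,255,255)); Rd2=((170,150,80),(180,255,255))
E
python3 - <<'E'
from h import *
for n,db,sb in (("top",(160,170,250,262),(295,185,365,240)),("side",(215,220,305,292),(270,170,325,217))):
    c=cam(n);im=c["color"]
    P={}
    for nm,box,z in(("dial",db,.0705),("but",sb,.072)):
        for col,a in(("g",G),("r",Rd),("r2",Rd2)):
            for b in blobs(im,*a,box): P[nm+col]=ray(c,b[0],z)[:2]; print(n,nm,col,b[0].round(1),b[1],P[nm+col].round(4))
    h=cv2.cvtColor(im,cv2.COLOR_RGB2HSV)
    # dial centre from dots
    w=(ray(c,blobs(im,*Rd,db)[0][0],.0705)if blobs(im,*Rd,db) else ray(c,blobs(im,*Rd2,db)[0][0],.0705))[:2];g=P["dialg"]
    d=w-g; L=np.hypot(*d); r=L/3**.5; mid=(w+g)/2; nrm=np.array([d[1],-d[0]])/L
    for s in(1,-1):
        ct=mid+s*nrm*r/2; a=np.degrees(np.arctan2(*(g-ct)[::-1])); b=np.degrees(np.arctan2(*(w-ct)[::-1])); print("ctr",ct.round(4),"r",r.round(4),"green ang",a.round(1),"red",b.round(1))
    x0,y0,x1,y1=db; cv2.imwrite(f"pics/{n}1.png",cv2.resize(im[y0:y1,x0:x1,::-1],None,fx=6,fy=6,interpolation=2))
E
```

```text
top dial g [211.3 185.6] 27 [0.6415 0.1427]
top dial r [175.7 224.8] 27 [0.555  0.2375]
top but g [315.8 207.4] 139 [ 0.5521 -0.1049]
top but r [344.9 212.5] 126 [ 0.5302 -0.1733]
top but r2 [348.5 207.5] 2 [ 0.5413 -0.1841]
ctr [0.6256 0.2151] r 0.0741 green ang -77.6 red 162.4
ctr [0.5709 0.1652] r 0.0741 green ang -17.6 red 102.4
side dial g [216.6 222.1] 24 [0.7161 0.0975]
side dial r [259.  266.5] 6 [0.5543 0.2353]
side but g [292.1 190.9] 68 [ 0.55   -0.0951]
side but r [303.8 180.1] 55 [ 0.5279 -0.1623]
ctr [0.675  0.2131] r 0.1228 green ang -70.4 red 169.6
ctr [0.5954 0.1197] r 0.1228 green ang -10.4 red 109.6
```

View pics/top1.png

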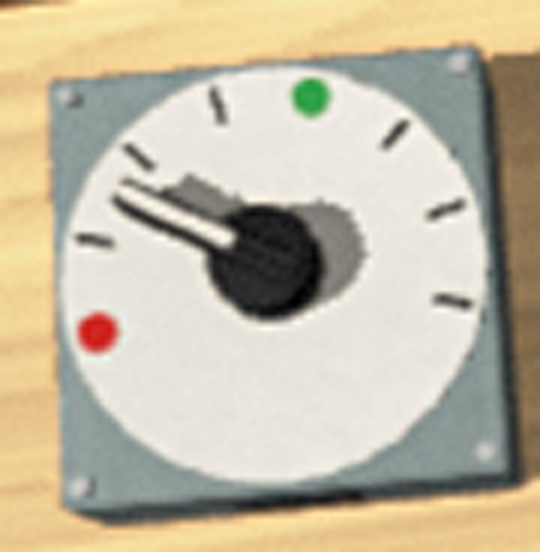

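```bash
cat >> h.py <<'E'
C=np.array([.571,.165]); YAW=-2.6
def go(x,y,z,ang=None):
    "tool-frame shift from the measured pose to world x,y,z; turn (deg, about tool z) so that tool x stands at ang"
    o=bot.get_obs(); q=o["tool_rot"]; r=R.from_quat(np.r_[q[1:],q[0]]).as_matrix()
    a=np.degrees(np.arctan2(r[1,0],r[0,0])); t=None if ang is None else -((ang-a+180)%360-180)
    print("tool",o["eef_pos"].round(4),"xang",a.round(1),"tilt z",r[:,2].round(3),"shift",(r.T@(np.array([x,y,z])-o["eef_pos"])).round(4),"turn",t)
E
python3 - <<'E'
from h import *
c=cam("top")
print(bot.finger_overhang)
print("hub", ray(c,(160+268/6,170+262/6),.09)[:2])
for uv in((118,192),(225,238)):
    p=ray(c,(160+uv[0]/6,170+uv[1]/6),.106)[:2]; print("line",p,np.degrees(np.arctan2(*(p-C)[::-1]))-YAW,np.hypot(*(p-C)))
go(.571,.165,.30,132.4)
E
```

```text
0.014
hub [0.56842151 0.16231534]
line [0.60047365 0.21534709] 62.254896859853226 0.05833974170861996
line [0.57644167 0.17540907] 65.00026641169708 0.011745657721539671
tool [ 0.2173 -0.6388  0.2449] xang 18.8 tilt z [-0.     0.001 -1.   ] shift [ 0.5937 -0.6472 -0.0546] turn -113.61621348647463
```

```bash
python3 -m inch '[[0.033,-0.036,-0.003,0],[0.033,-0.036,-0.003,0],[0.033,-0.036,-0.003,0],[0.033,-0.036,-0.003,0],[0.033,-0.036,-0.003,0],[0.033,-0.036,-0.003,0],[0.033,-0.036,-0.003,0],[0.033,-0.036,-0.003,0],[0.033,-0.036,-0.003,0],[0,0,0,0]]' 0
python3 -m inch '[[0.033,-0.036,-0.003,0],[0.033,-0.036,-0.003,0],[0.033,-0.036,-0.003,0],[0.033,-0.036,-0.003,0],[0.033,-0.036,-0.003,0],[0.033,-0.036,-0.003,0],[0.033,-0.036,-0.003,0],[0.033,-0.036,-0.003,0],[0.033,-0.036,-0.003,0],[0,0,0,0]]'
python3 -m inch '[[0,0,0,-8.5],[0,0,0,-8.5],[0,0,0,-8.5],[0,0,0,-8.5],[0,0,0,-8.5],[0,0,0,-8.5],[0,0,0,-8.5],[0,0,0,-8.5],[0,0,0,-8.5],[0,0,0,-8.5],[0,0,0,-8.5],[0,0,0,-8.5]]'
python3 - <<'E'
from h import *
go(.571,.165,.30,132.4)
c=cam("wrist"); cv2.imwrite("pics/w0.png",c["color"][:,:,::-1])
E
```

```text
t: 1.25
eef_pos: [0.3973, -0.2305, 0.2731]
tool_rot: [-0.0, 0.986, 0.168, 0.001]
contact_force: [-0.3, -0.1, 0.6]
gripper_width: 0.005
grasp_force: 0.0
t: 2.25
eef_pos: [0.5718, 0.1733, 0.2995]
tool_rot: [-0.002, 0.986, 0.167, 0.001]
contact_force: [-1.2, 0.1, 0.1]
gripper_width: 0.001
grasp_force: 0.0
t: 3.45
eef_pos: [0.5712, 0.1645, 0.299]
tool_rot: [0.0, 0.492, 0.871, -0.0]
contact_force: [0.3, 0.4, 0.4]
gripper_width: -0.0
grasp_force: 0.0
tool [0.5712 0.1645 0.299 ] xang 121.1 tilt z [-0.    -0.001 -1.   ] shift [ 0.0005  0.     -0.001 ] turn -11.323451789576524
```

View pics/w0.png

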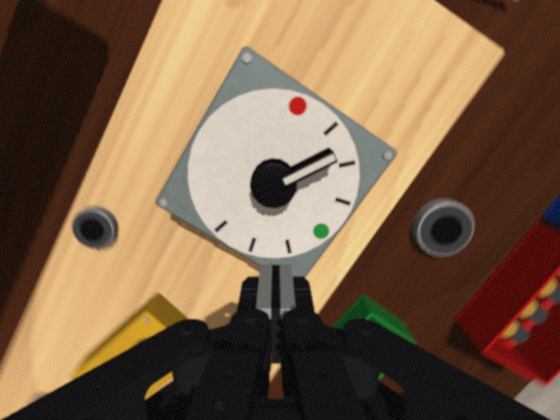

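Wrist view: red dot at (298,106), green dot at (321,231), hub at (273,183), and the lever's white tip at about (335,156), near the 2nd bar at (347,163).

```bash
python3 - <<'E'
from h import *
c=cam("wrist"); im=c["color"]; b=(150,40,400,270)
g=ray(c,blobs(im,*G,b)[0][0],.07)[:2]; w=ray(c,blobs(im,*Rd,b)[0][0],.07)[:2]
d=w-g;L=np.hypot(*d);ct=(w+g)/2-np.array([d[1],-d[0]])/L*L/3**.5/2
y=np.degrees(np.arctan2(*(g-ct)[::-1]))+15
print("ctr",ct,"r",L/3**.5,"yaw",y)
a=ray(c,(286,182),.106)[:2];p=ray(c,(335,156),.106)[:2]
print("lever",a,p,np.degrees(np.arctan2(*(p-a)[::-1]))-y,np.degrees(np.arctan2(*(p-ct)[::-1]))-y)
for uv in((331,128),(347,163),(343,201)):
    p=ray(c,uv,.07)[:2];print("bar",np.degrees(np.arctan2(*(p-ct)[::-1]))-y)
E
```

```text
ctr [0.56899827 0.16603178] r 0.07448523533326049 yaw -2.619956712757709
lever [0.57658835 0.17616775] [0.60123697 0.2188269 ] 62.600471768452124 61.21013349094554
bar 75.92575620129067
bar 46.453833663602865
bar 16.206961081563573
```

```bash
python3 - <<'E'
import cv2
im=cv2.imread("pics/w0.png")[90:250,230:370]
cv2.imwrite("pics/w0c.png",cv2.resize(im,None,fx=3.7,fy=3.7,interpolation=2))
E
```

```text
(no output)
```

View pics/w0c.png

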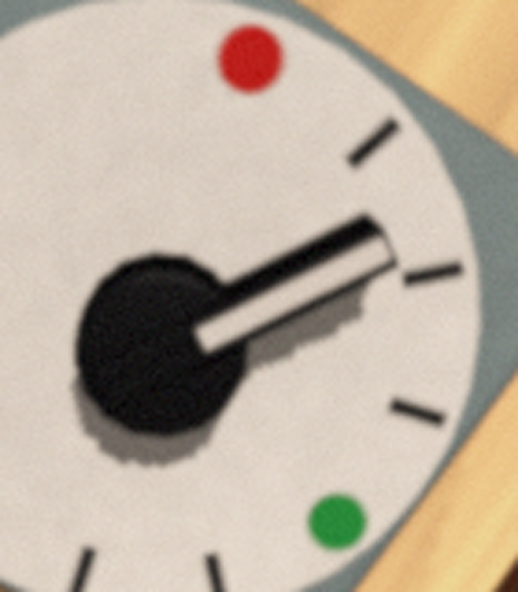

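```bash
python3 -m inch '[[0,0,0,-7],[0,0,0,-7],[0,0,0,-7],[0,0,0,-7],[-0.013,0.025,0,0],[-0.012,0.025,0,0],[0,0,0.049,0],[0,0,0.049,0],[0,0,0.049,0],[0,0,0,0]]'
python3 - <<'E'
from h import *
go(.619,.195,.103,149)
c=cam("wrist"); print(c["world_from_camera"].round(3).tolist())
E
```

```text
t: 4.55
eef_pos: [0.6147, 0.1921, 0.1452]
tool_rot: [-0.005, 0.271, 0.963, -0.004]
contact_force: [-0.5, -0.2, -0.1]
gripper_width: -0.004
grasp_force: 0.0
tool [0.6147 0.1921 0.1452] xang 148.6 tilt z [-0.011 -0.005 -1.   ] shift [-0.0025  0.0052  0.0421] turn -0.43058977188096037
[[0.522, -0.817, -0.244, 0.551], [0.853, 0.497, 0.16, 0.234], [-0.01, -0.292, 0.956, 0.275], [0.0, 0.0, 0.0, 1.0]]
```

```bash
python3 -m inch '[[0,0,0.02,0],[0,0,0.02,0],[0,0,0,0],[0,0,0,0],[0,0,0,0]]'
python3 - <<'E'
from h import *
go(.619,.195,.103,149)
E
```

```text
t: 5.1
eef_pos: [0.6192, 0.1959, 0.1139]
tool_rot: [0.001, 0.269, 0.963, 0.001]
contact_force: [0.2, 0.8, 0.6]
gripper_width: -0.002
grasp_force: 0.0
tool [0.6192 0.1959 0.1139] xang 148.8 tilt z [ 0.002  0.001 -1.   ] shift [-0.0003 -0.0009  0.0109] turn -0.2471472712673517
```

```bash
python3 -m inch '[[0,-0.001,0.01,0],[0.005,0,0,0],[0.005,0,0,0],[0.0044,0.0013,0,-5],[0.0044,0.0013,0,-5],[0.0044,0.0013,0,-5],[0.0044,0.0013,0,-5],[0.0044,0.0013,0,-5],[0.0044,0.0013,0,-5],[0.0044,0.0013,0,-5],[0.0044,0.0013,0,-5]]'
python3 -m inch '[[0.0022,0.0006,0,-2.5],[0,0,0,0],[0,0,0,0]]'
python3 - <<'E'
from h import *
a=np.radians(101.5);p=C+.05*np.array([np.cos(a),np.sin(a)])+.017*np.array([np.sin(a),-np.cos(a)])
go(*p,.103,191.5)
c=cam("wrist"); cv2.imwrite("pics/w1.png",c["color"][:,:,::-1])
E
```

```text
t: 6.2
eef_pos: [0.5777, 0.2184, 0.1026]
tool_rot: [0.0, -0.079, 0.997, 0.0]
contact_force: [-0.5, 0.2, -0.1]
gripper_width: -0.001
grasp_force: 0.0
t: 6.5
eef_pos: [0.5758, 0.2183, 0.1025]
tool_rot: [0.0, -0.098, 0.995, 0.0]
contact_force: [0.6, -0.3, -0.4]
gripper_width: -0.001
grasp_force: 0.0
tool [0.5758 0.2183 0.1025] xang -168.8 tilt z [ 0.  0. -1.] shift [-0.0016 -0.0013 -0.0005] turn -0.2772210298153368
```

View pics/w1.png

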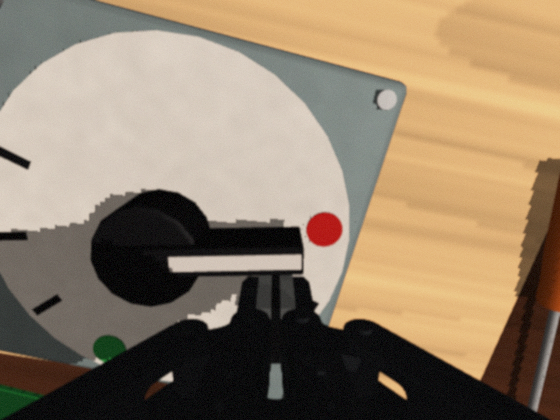

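```bash
python3 -m inch '[[0.0015,0,0,0],[0.001,0,0,0],[0,0,0,0],[0,0,0,0]]'; python3 -m inch '[[-0.005,0,0,0],[-0.005,0,0,0],[0,0,-0.03,0],[0,0,-0.02,0],[0.03,-0.002,0,0],[0.03,-0.001,0,0],[0,0,0,0],[0,0,0,0]]'
python3 - <<'E'
from h import *
C=np.array([.570,.166]);a=np.radians(102.4);p=C+.05*np.array([np.cos(a),np.sin(a)])-.028*np.array([np.sin(a),-np.cos(a)])
go(*p,.103,192.4)
E
```

```text
t: 6.95
eef_pos: [0.5741, 0.2177, 0.1025]
tool_rot: [0.001, -0.098, 0.995, 0.0]
contact_force: [2.7, 0.6, -1.5]
gripper_width: 0.003
grasp_force: 1.6
t: 7.75
eef_pos: [0.5253, 0.2048, 0.153]
tool_rot: [0.001, -0.098, 0.995, -0.0]
contact_force: [0.5, -0.2, -0.2]
gripper_width: -0.004
grasp_force: 0.0
tool [0.5253 0.2048 0.153 ] xang -168.7 tilt z [ 0.001 -0.    -1.   ] shift [-0.0072  0.0026  0.05  ] turn -1.1039271268271023
```

```bash
python3 -m inch '[[0,0,0.03,-1],[0,0.002,0.02,0],[0,0,0,0],[-0.01,0,0,0],[-0.01,0,0,0],[-0.0044,0.0011,0,5],[-0.0044,0.0011,0,5],[-0.0044,0.0011,0,5],[-0.0044,0.0011,0,5],[-0.0044,0.0011,0,5],[-0.0044,0.0011,0,5]]'
python3 -m inch '[[-0.0044,0.0011,0,5],[-0.0044,0.0011,0,5],[-0.0044,0.0011,0,5],[-0.0044,0.0011,0,5],[-0.0044,0.0011,0,5],[-0.0044,0.0011,0,5],[-0.0044,0.0011,0,5],[-0.0044,0.0011,0,5],[-0.0044,0.0011,0,5],[0,0,0,0],[0,0,0,0]]'
python3 - <<'E'
from h import *
C=np.array([.570,.166]);a=np.radians(102.4-75);p=C+.05*np.array([np.cos(a),np.sin(a)])-.015*np.array([np.sin(a),-np.cos(a)])
go(*p,.103,117.4)
c=cam("wrist"); cv2.imwrite("pics/w2.png",c["color"][:,:,::-1])
E
```

```text
t: 8.85
eef_pos: [0.5709, 0.2186, 0.1033]
tool_rot: [-0.0, 0.156, 0.988, 0.001]
contact_force: [-4.0, -1.0, 1.2]
gripper_width: -0.001
grasp_force: 1.9
t: 9.95
eef_pos: [0.6077, 0.202, 0.1031]
tool_rot: [0.0, 0.52, 0.854, 0.001]
contact_force: [0.4, -0.8, -0.1]
gripper_width: 0.002
grasp_force: 0.0
tool [0.6077 0.202  0.1031] xang 117.4 tilt z [ 0.001  0.001 -1.   ] shift [ 0.0004 -0.      0.0001] turn -0.003074614225482719
```

View pics/w2.png

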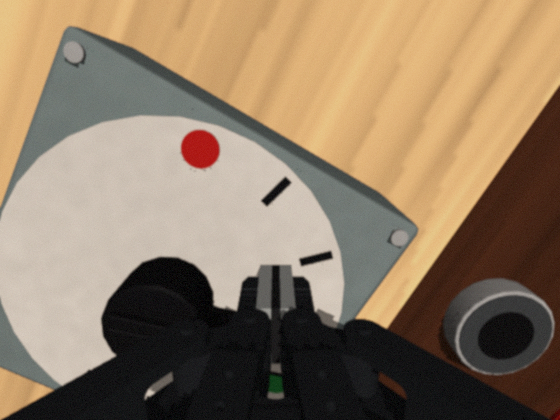

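The lever is hidden behind the fingers, past the 2nd bar at (316,258). The pose tracks the plan exactly, so I'll carry on slowly.

```bash
python3 -m inch '[[-0.0026,0.0007,0,3],[-0.0026,0.0007,0,3],[-0.0026,0.0007,0,3],[-0.0026,0.0007,0,3],[-0.0026,0.0007,0,3],[-0.0026,0.0007,0,3],[-0.0026,0.0007,0,3],[-0.0026,0.0007,0,3],[-0.0026,0.0007,0,3],[0,0,0,0],[0,0,0,0]]'
python3 - <<'E'
from h import *
C=np.array([.570,.166]);a=np.radians(102.4-102);p=C+.05*np.array([np.cos(a),np.sin(a)])-.015*np.array([np.sin(a),-np.cos(a)])
go(*p,.103,90.4)
for n,db in (("top",(160,170,250,262)),):
    c=cam(n);x0,y0,x1,y1=db; cv2.imwrite(f"pics/{n}2.png",cv2.resize(c["color"][y0:y1,x0:x1,::-1],None,fx=6,fy=6,interpolation=2))
E
python3 -m inch '[[-0.0013,0.0004,0,1.5],[-0.0013,0.0004,0,1.5],[0,0,0,0]]'
python3 -m inch '[[-0.0013,0.0004,0,1.5],[-0.0013,0.0004,0,1.5],[0,0,0,0]]'
```

```text
t: 11.1
eef_pos: [0.6191, 0.1813, 0.1026]
tool_rot: [0.0, 0.705, 0.71, 0.0]
contact_force: [1.5, 1.0, -0.3]
gripper_width: 0.002
grasp_force: 0.4
tool [0.6191 0.1813 0.1026] xang 90.4 tilt z [ 0.001  0.    -1.   ] shift [ 0.0001  0.0008 -0.0004] turn 0.016285028480012897
t: 11.45
eef_pos: [0.6196, 0.1775, 0.1022]
tool_rot: [0.0, 0.724, 0.69, -0.0]
contact_force: [-0.5, -0.1, 0.2]
gripper_width: 0.003
grasp_force: 0.0
t: 11.75
eef_pos: [0.6203, 0.1751, 0.1022]
tool_rot: [0.0, 0.742, 0.67, -0.0]
contact_force: [0.9, 0.5, 0.6]
gripper_width: -0.001
grasp_force: 0.0
```

```bash
python3 -m inch '[[0.01,0,0,0],[0.01,0,0,0],[0.01,0,0,0],[0,0,-0.03,0],[0,0,-0.05,0],[0,0,-0.05,0],[0,0,-0.05,0],[0,-0.03,0,0],[0,0,0,0],[0,0,0,0],[0,0,0,0]]'
python3 - <<'E'
from h import *
go(.571,.165,.30)
c=cam("wrist"); cv2.imwrite("pics/w3.png",c["color"][:,:,::-1])
E
```

```text
t: 12.85
eef_pos: [0.5937, 0.2084, 0.2815]
tool_rot: [-0.0, 0.741, 0.671, -0.001]
contact_force: [0.9, 0.3, -0.2]
gripper_width: -0.001
grasp_force: 0.0
tool [0.5937 0.2084 0.2815] xang 84.3 tilt z [-0.001 -0.001 -1.   ] shift [-0.0454 -0.0182 -0.0185] turn None
```

View pics/w3.png

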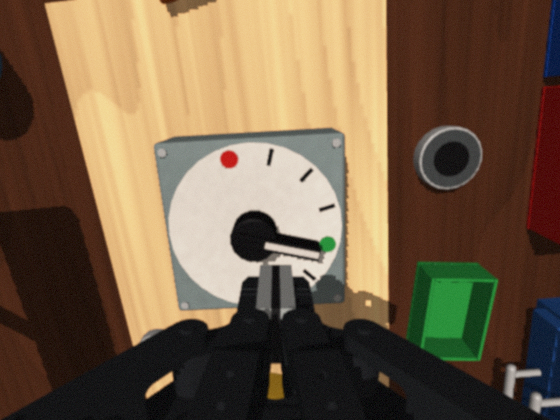

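The lever now points at the green dot (327,244): its white line runs from (266,246) to (322,258). I'll check the angle and find the start button.

```bash
python3 - <<'E'
from h import *
c=cam("wrist")
a=ray(c,(266,246),.106)[:2];p=ray(c,(321,257),.106)[:2];C=np.array([.570,.166])
print("lever",a,p,np.degrees(np.arctan2(*(p-a)[::-1])),np.degrees(np.arctan2(*(p-C)[::-1])))
h=cv2.cvtColor(c["color"],cv2.COLOR_RGB2HSV); 
m=cv2.inRange(h,(0,0,150),(180,60,255)); m[:238]=0;m[275:]=0;m[:,:262]=0;m[:,335:]=0
N,l,s,ce=cv2.connectedComponentsWithStats(m)
for j in range(1,N):
    if s[j,4]>60:
        (u,v),(w,hh),an=cv2.minAreaRect(np.argwhere(l==j)[:,::-1].astype(np.float32)); print((u,v),(w,hh),an,s[j])
go(.552,-.105,.22,84)
E
```

```text
lever [0.5804086  0.16157285] [0.62933435 0.14577332] -17.896756138533856 -18.8238941428765
(291.7637023925781, 250.24072265625) (54.91740036010742, 6.548923492431641) 10.784297943115234 [265 243  55  16 358]
(301.4753723144531, 264.1159973144531) (24.7100887298584, 68.2620849609375) 83.54118347167969 [267 248  68  27 846]
tool [0.5938 0.2082 0.2813] xang 84.3 tilt z [-0.001 -0.    -1.   ] shift [-0.3158 -0.0101  0.0614] turn 0.2538797453839834
```

```bash
python3 -m inch '[[-0.045,-0.0015,0,0],[-0.045,-0.0015,0,0],[-0.045,-0.0015,0,0],[-0.045,-0.0015,0,0],[-0.045,-0.0015,0,0],[-0.045,-0.0015,0,0],[-0.045,-0.001,0,0],[0,0,0,0],[0,0,0,0],[0,0,0,0]]'
python3 - <<'E'
from h import *
c=cam("wrist"); im=c["color"]; cv2.imwrite("pics/w4.png",im[:,:,::-1])
for b in blobs(im,*G,(0,0,560,420),3): p=ray(c,b[0],.072); print("g",b[0],b[1],p)
for b in blobs(im,*Rd,(0,0,560,420),3): print("r",b[0],b[1],ray(c,b[0],.072))
go(.552,-.105,.10)
E
```

```text
t: 13.95
eef_pos: [0.5524, -0.1026, 0.2821]
tool_rot: [-0.0, 0.741, 0.672, 0.0]
contact_force: [-0.2, -0.1, 0.8]
gripper_width: -0.0
grasp_force: 0.0
g [504.03602193  43.31446471] 8939 [0.7593822  0.00258469 0.072     ]
g [274.11111111 186.55930087] 801 [ 0.55119081 -0.10281067  0.072     ]
r [259.66460587 252.83462133] 647 [ 0.52971115 -0.16992922  0.072     ]
r [88. 79.] 1 [0.39777447 0.0097287  0.072     ]
r [447.  48.] 1 [0.71103409 0.00370388 0.072     ]
tool [ 0.5525 -0.1022  0.2822] xang 84.4 tilt z [ 0.     0.001 -1.   ] shift [-0.003  -0.0002  0.1822] turn None
```

View pics/w4.png

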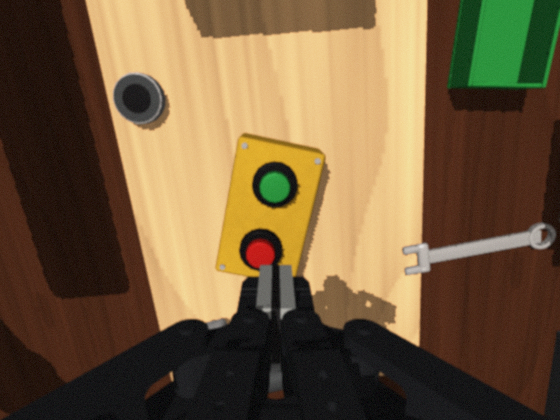

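Green button at (274,186) gives (0.5512,-0.1028), directly under the tool. Red is at (260,253), clear of the fingers. I'll go down.

```bash
python3 -m inch '[[-0.001,0,0.048,0],[0,0,0.048,0],[0,0,0.048,0],[0,0,0.03,0],[0,0,0.016,0],[0,0,0,0],[0,0,0,0],[0,0,0,0]]'
python3 -m inch '[[0,0,0.003,0],[0,0,0.003,0],[0,0,0.003,0],[0,0,0,0],[0,0,0,0]]'
```

```text
t: 14.8
eef_pos: [0.5536, -0.1048, 0.0943]
tool_rot: [0.001, 0.741, 0.671, 0.001]
contact_force: [-0.8, 0.0, 0.1]
gripper_width: 0.003
grasp_force: 0.0
t: 15.3
eef_pos: [0.5525, -0.1052, 0.0836]
tool_rot: [0.0, 0.742, 0.671, 0.0]
contact_force: [0.8, -0.6, 2.2]
gripper_width: -0.002
grasp_force: 1.4
```

```bash
python3 -m inch '[[0,0,0.002,0],[0,0,0.002,0],[0,0,0,0],[0,0,0,0]]'; python3 -m inch '[[0,0,0.001,0],[0,0,0,0],[0,0,0,0]]'
```

```text
t: 15.7
eef_pos: [0.5525, -0.1052, 0.0801]
tool_rot: [0.001, 0.742, 0.671, 0.0]
contact_force: [-1.1, -0.8, 9.8]
gripper_width: -0.0
grasp_force: 4.8
t: 16.0
eef_pos: [0.5526, -0.1052, 0.0799]
tool_rot: [0.001, 0.742, 0.671, 0.0]
contact_force: [-3.3, -1.2, 17.6]
gripper_width: -0.006
grasp_force: 9.0
```

The button has bottomed: 6 mm of travel, with the force climbing past 5 N. I'll release it, check the lever and hand in.

```bash
python3 -m inch '[[0,0,-0.01,0],[0,0,-0.03,0],[0,0,-0.05,0],[0,0,-0.05,0],[0,0,-0.05,0],[0,0,0,0],[0,0,0,0],[0,0,0,0],[0,0,0,0]]'
python3 - <<'E'
from h import *
c=cam("top");im=c["color"];cv2.imwrite("pics/top3.png",cv2.resize(im[170:262,160:250,::-1],None,fx=6,fy=6,interpolation=2))
E
```

```text
t: 16.9
eef_pos: [0.5508, -0.105, 0.2663]
tool_rot: [-0.001, 0.741, 0.671, -0.001]
contact_force: [0.3, 0.4, -0.8]
gripper_width: -0.0
grasp_force: 0.0
```

View pics/top3.png

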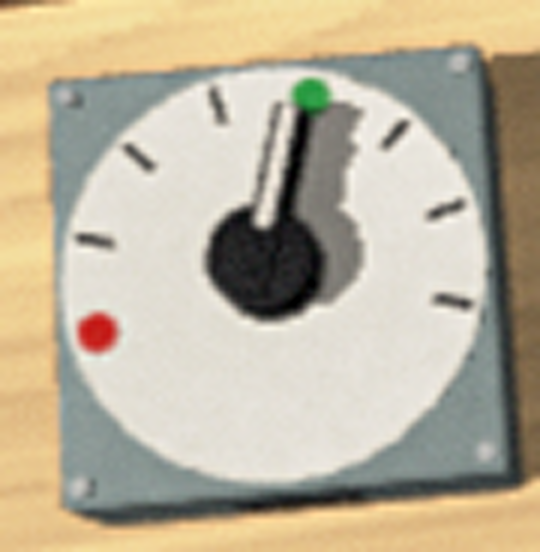

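The lever still rests at the green dot (310,96 in the crop).

```bash
python3 -c "
from station import bot
print(bot.hand_in())"
```

```text
the job is handed in; nothing more can be done
None
```

Job handed in, with no verdict shown: I pushed the lever to the off stop, then to the green dot (4th click), pressed the start button fully down and let it go, and kept clear of the stop button and loose things.

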